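Feed the tongue-shaped blank down the drilling jig's chute

ROBOT

A 6-joint arm with a two-finger parallel gripper is mounted at the origin on the work surface. World frame = base frame: x ahead of the robot, y to its left, z up, the work surface at z = 0. Lengths are in m, angles in rad, forces in N, time in s.
With the tool pointing down it reaches from about 0.2 to 0.875 m from the base axis. Payload 3.4 kg.
Tool frame: the origin (TCP) lies midway between the tips of the shut fingers; the grasp point (between the pads) lies manip.grip_depth behind it (manip.grip_depth is the distance from the TCP to the grasp point, in m); z points along the fingers, y is the direction in which the jaws open and shut (so a half turn about z gives the same grasp; the last joint's range is limited). The gripper opens to 94 mm and grips with 3 to 60 N. Pads are 16 mm wide; open, the fingers measure 119 mm over their backs; the gripper's body (75 mm by 177 mm) begins 78 mm behind the grasp point.
Start: joints at [-1.291, 0.276, 1.505, -0, 1.361, -0.121], TCP at [0.224, -0.529, 0.18] pointing down, gripper open.
Joint ranges: [-2.89, 2.89], [-0.75, 2.08], [0.22, 2.7], [-1.18, 4.32], [0.11, 2.71], [-2.7, 2.7]. Speed limits (rad/s): [2.57, 2.57, 3.14, 3.14, 3.14, 3.14].

INTERFACE

Orientations are given as a unit quaternion [w, x, y, z].
In Python, from plant import manip, get_image, boxes_of, masks_of, place_of gives the robot as it stands.
- The arm moves only by the shell command python3 -m inch 'ROWS'. ROWS is JSON, one flat list of numbers, 7 for each row, row after row: the shift along the tool's x, y, z in m, then the turn, a rotation vector about the tool's x, y, z in rad, then the opening, from 0 (shut) to 1 (fully open). A call has 1 to 20 rows; each row is the pose to reach, as a shift and turn from the pose measured when the call began, along the tool's axes at that moment; what a row does not reach only later rows make up. A row lasts 1/10 s, in which the tool goes at most 50 mm and 8.59 degrees, less where a joint would pass 70% of its speed; a pose out of reach is approached as far as the arm can. A call with a gripper value outside its range is refused whole. The fingers move at their own pace and stop on an object; the grip force is fixed at half the most. Time passes only in rows, so rows that repeat a pose let the fingers close. It gives the time, the measured TCP pose, the force and the opening at its end, in the units of the state.
- manip.read_state(): the state, without advancing time (a new reading comes with each control period).
- get_image(name): name is "scene" or "top" or "wrist"; returns a dict with "image" (400x640x3 uint8, red, green, blue), "mtx" (3x3 intrinsics, pixels), "eye" and "rotation" of the camera in the world; the wrist camera has in their place "mount" (4x4, takes a point from camera to tool coordinates, whose origin is the TCP and whose axes are the flange's). Camera axes: x right, y up, looking along -z (the intrinsics and any distortion apply to the point x, -y, -z); pixel columns grow to the right and rows downward; lengths in m; the calibration is good to about 2 mm. A picture is of the moment at which its call begins: read the wrist's pose just before it. There is no depth.
- manip.hand_in(): hands the job in, once; it reports no verdict.
Trained networks look in the newest picture that a camera, given by its name, has taken for a name from the list of things; names that differ only in an ending like _2 or _b are one class to them, and where a whole thing is asked for, a point or a joint stands for the part that bears it (a point fixed in the world has none). Each returns a list of dicts, best first, with "score" (0 to 1); they miss things now and then, are a little off and sometimes report something else, mostly with a low value. They report only what shows in the picture. A call takes as long as a camera call. They do not tell look-alikes from the thing itself.
- boxes_of(camera, query): "point" ([x, y, z] in m, in world coordinates, good to about 4 mm: the middle of the surface that is visible of it).
- masks_of(camera, query): "pixels" (400x640 bool, what is visible of it).
- place_of(camera, query): "point" ([x, y, z] in m, in world coordinates, good to about 4 mm: a listed point, or the origin of a listed thing).
The state is a dict: "clock": time; "q": joint angles; "joint_vel": joint speeds; "joint_torque": joint torques, N m; "eef_pos": TCP position; "eef_rot": TCP orientation; "contact_force": force on the tool from outside, world axes, zero at the start; "ft_torque": the same for the moment, N m; "gripper_width": opening from 0.0 (shut) to 1.0 (fully open).
Only numpy, scipy, OpenCV 4.12 (cv2) and the standard library are available. Lean on these libraries where they do the work, as an engineer would, in place of code of your own. Each camera call takes 0.05 s, during which the arm holds its last target. There are 200 camera calls.

TASK

Pick up the small plywood blank that has one round end (narrow enough for the chute) and drop it into the open upper mouth of the sloping aluminium chute, lengthwise and round end downhill, so that it slides under the clear guard and comes to rest with its round end home in the V-shaped stop at the bottom. Leave the two wrong blanks, the wide one and the one with two square ends, where they lie.

Things in the scene. Friction and masses are not known exactly. Their poses are not given: they have to be found in the camera images.
- tongue_mid (a point): The blank to feed: tongue-shaped block of light glued plywood, 70 mm long, 34 wide, 30 tall, about 60 g, lying flat on the table at any yaw. The point is its centre, half-way up. x runs along its length towards the round end (half circle, radius 17 mm; the other end is square), y across its flat parallel sides, z up.
- chute_mouth (a point): Fixed aluminium chute: point on its floor mid-mouth, 180 mm over the table; x level, downhill; z up. Slick floor falls 35 deg (z = -0.70 x). Mouth open x -65 to 40 mm, 62 wide, wall tops 27 over floor; channel 42 wide from x 98, clear guard (44 high inside) from x 130, V stop at end: seated blank centre x 187, z -113. A blank let go level above the mouth, round end to +x, tips and slides home in 1 s.
- wide_mid (a point): A wrong blank, to be left alone: same plywood and outline with one round end but larger, 88 mm long, 54 mm wide, 30 mm tall, too wide for the chute. The point is its centre, half-way up; x along its length towards the round end.
- square_mid (a point): A wrong blank, to be left alone: same plywood, a plain rectangular block 70 x 34 x 30 mm with both ends square. The point is its centre, half-way up; x along its length.
There are look-alikes about, which are no part of the job. What is shaped like the part that bears tongue_mid but red is not meant.

How it is judged:
By the outcome, as a careful person would: the job done as asked, in the order asked, and still so for the second after the job is handed in, with the robot touching nothing.
It also fails if it takes over 40 s, if anything falls off the work surface, if the arm or the gripper's body presses on something with over 40 N, if the wrist force passes 120 N, or if a joint passes its speed limit or range.

## Working session

There is one attempt and no reset: what is moved stays moved. The work goes in short steps, Python scripts to look and compute and a shell command to move; the robot and the scene stay as the last step left them, time stands still between calls to the robot, and variables do not carry over. Pictures are saved under pics/ and viewed, about 8 in all and at most 12, crops included, and the job is handed in when it is done.

```bash
ls; mkdir -p pics
python3 - <<'E'
from plant import *
import cv2,numpy as np
s=manip.read_state();print(s['clock'],s['eef_pos'],s['eef_rot'],s['gripper_width'],manip.grip_depth)
for c in ['scene','top']:
    d=get_image(c);cv2.imwrite(f'pics/{c}0.png',d['image'][:,:,::-1]);print(c,d['eye'],d['mtx'].tolist() if hasattr(d['mtx'],'tolist') else d['mtx'],np.round(d['rotation'],3).tolist(), d.keys())
    for q in ['tongue_mid','chute_mouth','wide_mid','square_mid']:
        print(q,[(np.round(r['point'],3),round(r['score'],2)) for r in place_of(c,q)][:4],[(np.round(r['point'],3),round(r['score'],2)) for r in boxes_of(c,q)][:4])
E
```

```text
pics
0.0 [ 0.22416602 -0.52883411  0.17912774] [-8.96709850e-04  9.79985085e-01  1.99068894e-01 -6.53148499e-05] 0.9993757853022439 0.0188
scene [0.86299604 0.46645573 0.74062498] [[388.1511332549399, 0.0, 318.8484572409963], [0.0, 388.1511332549399, 201.31389123722866], [0.0, 0.0, 1.0]] [0.319, 0.123, 0.36, 0.868] dict_keys(['image', 'mtx', 'eye', 'rotation'])
tongue_mid [(array([ 0.442, -0.13 ,  0.018]), 0.92), (array([ 0.322, -0.164,  0.013]), 0.79), (array([ 0.431, -0.236,  0.015]), 0.62)] [(array([ 0.433, -0.227,  0.028]), 0.95), (array([ 0.334, -0.154,  0.029]), 0.73), (array([ 0.452, -0.115,  0.034]), 0.59)]
chute_mouth [(array([0.499, 0.161, 0.179]), 0.63)] [(array([0.575, 0.146, 0.033]), 0.68)]
wide_mid [(array([ 0.616, -0.131,  0.014]), 0.6)] [(array([ 0.62 , -0.121,  0.03 ]), 0.67)]
square_mid [(array([ 0.541, -0.27 ,  0.015]), 0.58)] [(array([ 0.549, -0.263,  0.027]), 0.67)]
top [ 0.39649226 -0.03342946  1.03107953] [[390.2451643666565, 0.0, 325.63017691980093], [0.0, 390.2451643666565, 194.39427293064045], [0.0, 0.0, 1.0]] [-0.704, -0.024, 0.024, 0.71] dict_keys(['image', 'mtx', 'eye', 'rotation'])
tongue_mid [(array([ 0.43 , -0.235,  0.016]), 0.8), (array([ 0.438, -0.124,  0.014]), 0.57)] [(array([ 0.441, -0.122,  0.031]), 0.87), (array([ 0.321, -0.15 ,  0.029]), 0.83), (array([ 0.422, -0.232,  0.032]), 0.78)]
chute_mouth [(array([0.492, 0.156, 0.182]), 0.92)] []
wide_mid [(array([ 0.62 , -0.133,  0.018]), 0.76)] [(array([ 0.614, -0.134,  0.031]), 0.86)]
square_mid [(array([ 0.539, -0.268,  0.016]), 0.79), (array([0.496, 0.155, 0.182]), 0.36)] [(array([ 0.536, -0.266,  0.032]), 0.57)]
```

View pics/top0.png

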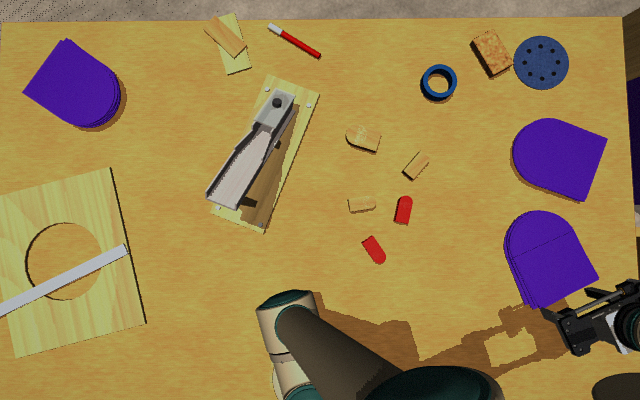

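View pics/scene0.png

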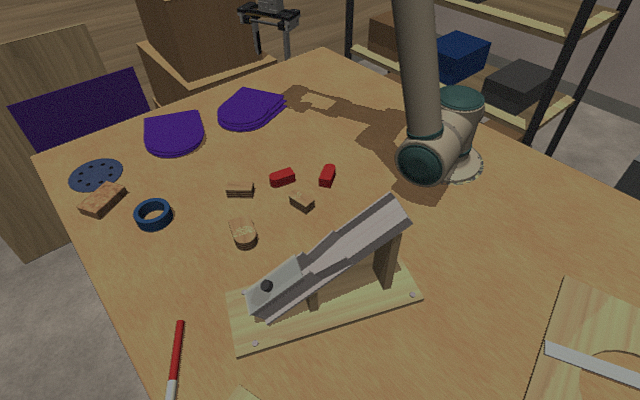

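Top view: the plywood tongue candidate is at (361,205), the two red look-alikes at (403,210) and (374,250), the square blank at (416,166) and the wide one at (363,138). The chute mouth is at about (232,185) and runs downhill to (280,95). The scene view agrees. Next I'll zoom in for yaw.

```bash
cat > h.py <<'E'
from plant import *
import cv2,numpy as np
from scipy.spatial.transform import Rotation as R
def q2R(q): return R.from_quat(np.roll(q,-1)).as_matrix()
def ray(d,px,z,eye=None,rot=None):
    eye=d['eye'] if eye is None else eye; rot=q2R(d['rotation']) if rot is None else rot
    u=np.linalg.solve(d['mtx'],np.r_[px,1.]); v=rot@np.array([u[0],-u[1],-u[2]])
    return eye+v*(z-eye[2])/v[2]
def proj(d,p):
    c=q2R(d['rotation']).T@(np.asarray(p)-d['eye']); u=d['mtx']@np.array([c[0],-c[1],-c[2]]);return u[:2]/u[2]
E
python3 - <<'E'
from h import *
d=get_image('top');im=d['image']
for q in ['tongue_mid','square_mid']:
  for r in masks_of('top',q)[:4]:
    m=r['pixels'].astype(np.uint8); c=im[r['pixels']].mean(0)
    ys,xs=np.nonzero(m)
    P=np.array([ray(d,(x,y),.03)[:2] for x,y in zip(xs,ys)])
    rc=cv2.minAreaRect((P*1000).astype(np.float32)); print(q,round(r['score'],2),c.round(),len(xs),(xs.mean(),ys.mean()),P.mean(0).round(3),np.round(rc[0],1),np.round(rc[1],1),round(rc[2],1))
for r in masks_of('top','chute_mouth')[:2]:
    ys,xs=np.nonzero(r['pixels']);print('chute',r['score'],xs.min(),xs.max(),ys.min(),ys.max())
a=cv2.resize(im[185:225,335:395],None,fx=10,fy=10,interpolation=cv2.INTER_CUBIC)[:, :, ::-1]
b=cv2.resize(im[75:235,195:325],None,fx=3.6,fy=3.6,interpolation=cv2.INTER_CUBIC)[:,:,::-1]
cv2.imwrite('pics/z1.png',a);cv2.imwrite('pics/z2.png',b)
E
```

```text
tongue_mid 0.92 [181.  35.  28.] 355 (np.float64(374.2957746478873), np.float64(249.6169014084507)) [ 0.323 -0.156] [ 322.5 -156.5] [70.  34.7] 33.1
tongue_mid 0.89 [172.  31.  24.] 361 (np.float64(403.09972299168976), np.float64(209.0443213296399)) [ 0.426 -0.232] [ 427.3 -232. ] [37.9 67.1] 79.2
tongue_mid 0.79 [179. 150.  79.] 321 (np.float64(360.5420560747664), np.float64(202.98130841121494)) [ 0.443 -0.123] [ 443.1 -124.1] [33.2 68.1] 10.8
square_mid 0.6 [167. 137.  71.] 401 (np.float64(415.90773067331673), np.float64(165.20199501246884)) [ 0.539 -0.267] [ 539.9 -266.9] [36.6 77.9] 46.5
chute 0.68 205 318 76 232
```

View pics/z1.png

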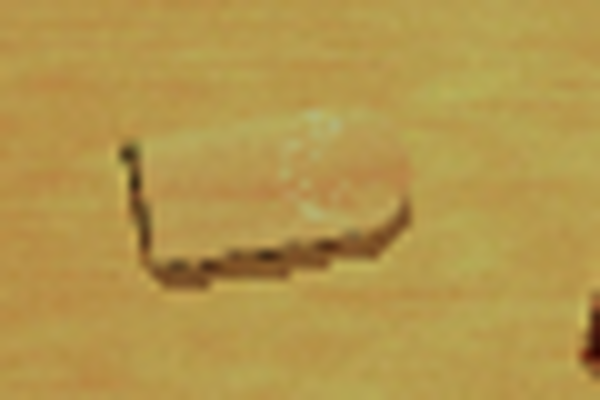

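View pics/z2.png

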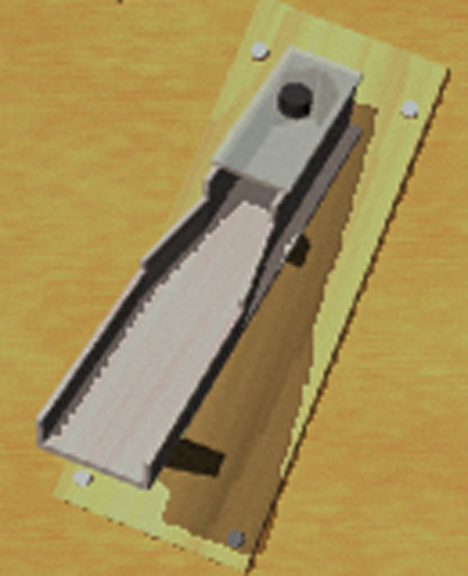

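The crop shows the tongue's round end at the right (−y), giving a yaw of about −79°. The chute runs uphill at lower-left to downhill at upper-right. Next I'll get the chute yaw from the board edges and check the mouth position by reprojection.

Run:
```python
from h import *
d=get_image('top');c=lambda x,y:np.array([195+x/3.6-.36,75+y/3.6-.36])
for z in (0.01,.02):
  e=[ray(d,c(*p),z)[:2] for p in [(447,70),(248,572),(52,495),(262,2)]]
  f=lambda v:np.degrees(np.arctan2(v[1],v[0])); print(z,np.round(e,3).tolist(),f(e[0]-e[1]),f(e[3]-e[2]),f(e[1]-e[2])+90)
print('lip',[ray(d,c(*p),.2255)[:2].round(3) for p in [(45,450),(148,487)]])
print('wall',[ray(d,c(*p),.2525)[:2].round(3) for p in [(40,417),(148,465)]])
M=np.array([.495,.158,.18])
for s in ('top','scene'):
  d=get_image(s);im=d['image'][:,:,::-1].copy()
  ya=np.radians(-26)
  for X,Y,Z,col in [(-65,31,46,0),(-65,-31,46,0),(40,31,-28,0),(40,-31,-28,0),(98,21,-69,0),(98,-21,-69,0),(130,21,-91,1),(130,-21,-91,1),(187,0,-113,1),(0,0,0,1)]:
    p=M+np.array([np.cos(ya)*X-np.sin(ya)*Y,np.sin(ya)*X+np.cos(ya)*Y,Z])/1000
    u=proj(d,p); cv2.circle(im,tuple(np.round(u*16).astype(int).tolist()),20,(0,255,0) if col else (0,0,255),-1,shift=4)
  o=im[70:240,190:330] if s=='top' else im[180:360,220:430]
  cv2.imwrite(f'pics/ov_{s}.png',cv2.resize(o,None,fx=3,fy=3,interpolation=cv2.INTER_CUBIC))
a,b=cv2.imread('pics/ov_top.png'),cv2.imread('pics/ov_scene.png')
o=np.zeros((540,1050,3),np.uint8);o[:510,:420]=a;o[:,420:]=b;cv2.imwrite('pics/ov.png',cv2.resize(o,(795,409)))
```

```text
0.01 [[0.735, -0.017], [0.366, 0.129], [0.423, 0.272], [0.788, 0.12]] -21.671303678043476 -22.589407025892633 -21.772649582956475
0.02 [[0.732, -0.018], [0.366, 0.128], [0.423, 0.269], [0.784, 0.118]] -21.671303678043472 -22.589407025892633 -21.772649582956447
lip [array([0.443, 0.212]), array([0.421, 0.152])]
wall [array([0.46 , 0.207]), array([0.433, 0.146])]
```

View pics/ov.png

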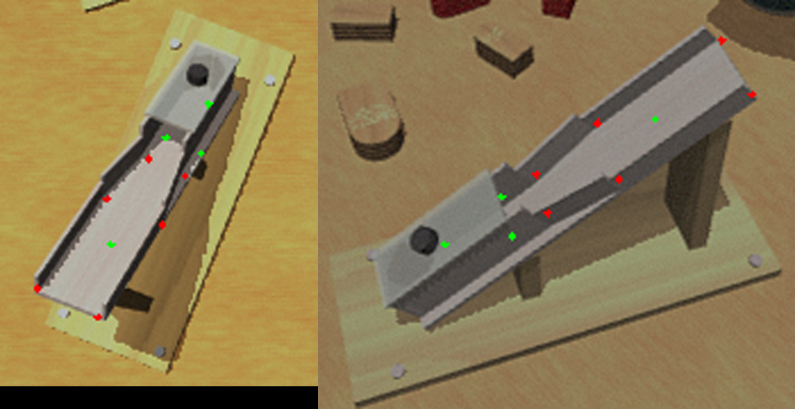

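The overlay shows the assumed −26° yaw is too steep. The board edges and mouth lip give about −22° and a mouth at (0.493, 0.158), and place_of agrees. I'm moving above the tongue now, with tool x pointing along the blank's −x, which keeps joint 6 mid-range.

```bash
python3 -m inch '[0.36,-0.288,0.03,0,0,-1.358,1, 0.36,-0.288,0.03,0,0,-1.358,1, 0.36,-0.288,0.03,0,0,-1.358,1, 0.36,-0.288,0.03,0,0,-1.358,1, 0.36,-0.288,0.03,0,0,-1.358,1, 0.36,-0.288,0.03,0,0,-1.358,1, 0.36,-0.288,0.03,0,0,-1.358,1, 0.36,-0.288,0.03,0,0,-1.358,1, 0.36,-0.288,0.03,0,0,-1.358,1, 0.36,-0.288,0.03,0,0,-1.358,1, 0.36,-0.288,0.03,0,0,-1.358,1, 0.36,-0.288,0.03,0,0,-1.358,1, 0.36,-0.288,0.03,0,0,-1.358,1]'
python3 - <<'E'
from h import *
s=manip.read_state();d=get_image('wrist');print(s['clock'],s['eef_pos'].round(4),s['q'].round(2))
T=np.eye(4);T[:3,:3]=q2R(s['eef_rot']);T[:3,3]=s['eef_pos'];print(T[:3,0].round(3),T[:3,1].round(3))
C=T@d['mount']
for q in ['tongue_mid','square_mid']:
  for r in masks_of('wrist',q)[:4]:
    cs,_=cv2.findContours(r['pixels'].astype(np.uint8),0,1);k=max(cs,key=cv2.contourArea)
    P=np.array([ray(d,p[0],.03,C[:3,3],C[:3,:3])[:2] for p in k])
    rc=cv2.minAreaRect((P*1000).astype(np.float32));print(q,round(r['score'],2),d['image'][r['pixels']].mean(0).round(),k[:,0].min(0),k[:,0].max(0),np.round(rc[0],1),np.round(rc[1],1),rc[2])
cv2.imwrite('pics/w1.png',d['image'][:,:,::-1])
E
```

```text
clock: 2.55
eef_pos: [0.443, -0.1254, 0.1501]
eef_rot: [0.0, 0.639, 0.77, -0.0]
contact_force: [0.1, -0.2, -0.6]
gripper_width: 1.001
2.55 [ 0.443  -0.1254  0.1501] [-0.43  0.12  1.78 -0.    1.23 -0.61]
[-0.184  0.983 -0.001] [ 0.983  0.184 -0.   ]
tongue_mid 0.82 [130.  20.  16.] [180 165] [247 213] [ 323.9 -154.3] [79.9 35.7] 33.777870178222656
tongue_mid 0.7 [153.  28.  22.] [259 237] [317 286] [ 427.7 -227.7] [49.2 71.3] 78.17764282226562
tongue_mid 0.2 [155. 126.  76.] [418 176] [498 256] [ 608.4 -128.2] [88.7 69.7] 72.3805923461914
square_mid 0.61 [132. 104.  61.] [345 270] [396 311] [ 530.4 -256.9] [40.4 73.4] 48.52696228027344
```

View pics/w1.png

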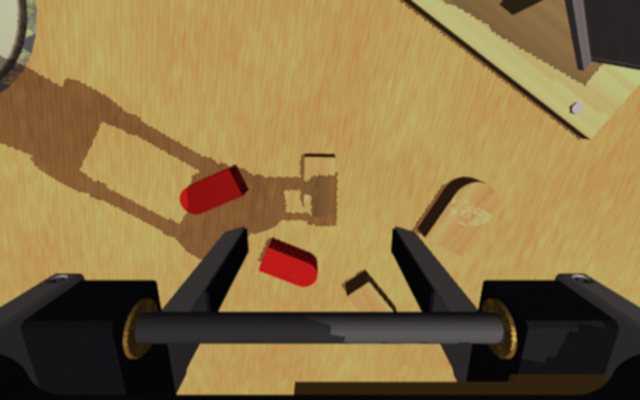

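The wrist view shows the blank in the gripper's shadow at (302–337, 155–224), with its square edge at row 156. The red look-alikes are at (213,190) and (288,262). I'll back-project its edges from a contrast-stretched crop.

Run:
```python
from h import *
s=manip.read_state();d=get_image('wrist')
T=np.eye(4);T[:3,:3]=q2R(s['eef_rot']);T[:3,3]=s['eef_pos'];C=T@d['mount']
for p in [(304,157),(335,156.5),(303,200),(337,200),(320,225)]:
  w=ray(d,p,.03,C[:3,3],C[:3,:3]); print(p,w.round(4),((w-T[:3,3])@T[:3,:3]).round(4))
a=d['image'][140:250,260:380].astype(float);a=np.clip(255*(a/255)**.5,0,255).astype(np.uint8)
cv2.imwrite('pics/w2.png',cv2.resize(a,None,fx=5,fy=5,interpolation=cv2.INTER_CUBIC)[:,:,::-1])
```

```text
(304, 157) [ 0.4203 -0.0963  0.03  ] [ 0.0326 -0.0171  0.12  ]
(335, 156.5) [ 0.4535 -0.0896  0.03  ] [0.0332 0.0168 0.12  ]
(303, 200) [ 0.4275 -0.145   0.03  ] [-0.0165 -0.0189  0.1201]
(337, 200) [ 0.4656 -0.1378  0.03  ] [-0.0165  0.0199  0.1201]
(320, 225) [ 0.4522 -0.1714  0.03  ] [-0.047   0.0005  0.1201]
```

View pics/w2.png

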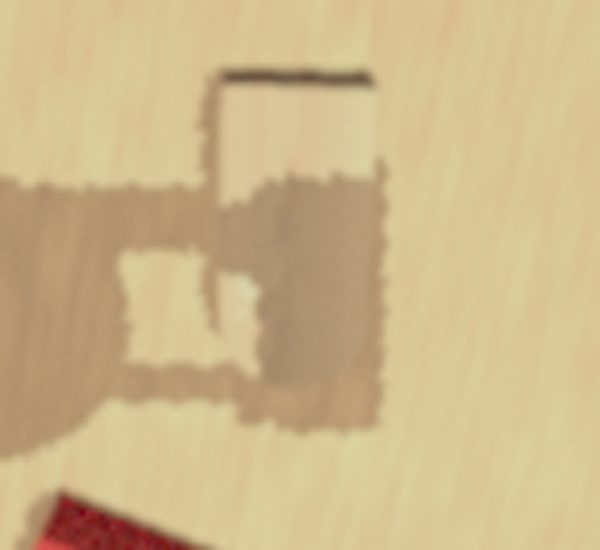

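The blank is centred under the gripper: square edge at tool x ≈ +34 mm, sides at ±17 mm, aligned. I'm descending, gripping and lifting a little.

```bash
python3 -m inch '[-0.001,0,0.05,0,0,0,1, -0.001,0,0.09,0,0,0,1, -0.001,0,0.12,0,0,0,1, -0.001,0,0.14,0,0,0,1, -0.001,0,0.145,0,0,0,1, -0.001,0,0.145,0,0,0,1, -0.001,0,0.145,0,0,0,0, -0.001,0,0.145,0,0,0,0, -0.001,0,0.145,0,0,0,0, -0.001,0,0.145,0,0,0,0, -0.001,0,0.145,0,0,0,0, -0.001,0,0.145,0,0,0,0, -0.001,0,0.145,0,0,0,0, -0.001,0,0.145,0,0,0,0]'
```

```text
clock: 4.15
eef_pos: [0.4433, -0.126, 0.005]
eef_rot: [0.0, 0.639, 0.77, -0.0]
contact_force: [0.4, 0.4, 0.7]
gripper_width: 0.358
```

Width is 33.7 mm, so it's gripped. Lifting, then carrying it over the mouth.

```bash
python3 -m inch '[0,0,-0.05,0,0,0,0, 0,0,-0.10,0,0,0,0, 0,0,-0.15,0,0,0,0, 0,0,-0.2,0,0,0,0, 0,0,-0.25,0,0,-0.1,0, 0,0,-0.285,0,0,-0.2,0, 0.05,0.02,-0.285,0,0,-0.35,0, 0.1,0.035,-0.285,0,0,-0.5,0, 0.145,0.05,-0.285,0,0,-0.65,0, 0.19,0.065,-0.285,0,0,-0.8,0, 0.235,0.08,-0.285,0,0,-0.95,0, 0.265,0.09,-0.285,0,0,-1.002,0, 0.276,0.093,-0.285,0,0,-1.002,0, 0.276,0.093,-0.285,0,0,-1.002,0, 0.276,0.093,-0.285,0,0,-1.002,0, 0.276,0.093,-0.285,0,0,-1.002,0]'
python3 - <<'E'
from h import *
s=manip.read_state();print(s['eef_pos'].round(4),s['q'].round(2),s['gripper_width'],2*np.degrees(np.arctan2(s['eef_rot'][2],s['eef_rot'][1])))
o=[]
for c in ('scene','wrist'):
  d=get_image(c);o.append(d['image'])
  print([r['point'].round(3) for r in place_of(c,'chute_mouth')])
cv2.imwrite('pics/c1.png',np.vstack([o[0][60:360,150:550],o[1][0:300:,120:520]])[:,:,::-1])
E
```

```text
clock: 5.75
eef_pos: [0.4837, 0.161, 0.29]
eef_rot: [0.0, 0.192, 0.981, -0.001]
contact_force: [-0.7, -0.3, -0.1]
gripper_width: 0.006
[0.4837 0.161  0.29  ] [ 0.19  0.13  1.43 -0.    1.58 -1.  ] 0.006333522365068872 157.91687686138434Traceback (most recent call last):
  File "<stdin>", line 6, in <module>
AttributeError: 'list' object has no attribute 'round'. Did you mean: 'count'?
```

The gripper is shut, so the blank was lost on the way. I'll look for it.

Run:
```python
from h import *
for c in ('top','scene'):
  d=get_image(c);cv2.imwrite(f'pics/l_{c}.png',d['image'][:,:,::-1])
  for r in masks_of(c,'tongue_mid')[:4]:
    k=r['pixels'];ys,xs=np.nonzero(k);P=np.array([ray(d,(x,y),.03)[:2] for x,y in zip(xs,ys)])
    rc=cv2.minAreaRect((P*1000).astype(np.float32));print(c,round(r['score'],2),d['image'][k].mean(0).round(),len(xs),xs.mean().round(),ys.mean().round(),np.round(rc[0],1),np.round(rc[1],1),round(rc[2],1))
a,b=cv2.imread('pics/l_top.png'),cv2.imread('pics/l_scene.png')
cv2.imwrite('pics/l.png',np.hstack([a[60:300,180:500],b[:,150:500][80:320]]))
```

```text
top 0.88 [186.  41.  30.] 413 403.0 209.0 [ 426.8 -231.9] [41.6 71.1] 74.8
top 0.68 [197. 166.  89.] 332 361.0 203.0 [ 442.8 -125.8] [33.8 69.7] 9.0
scene 0.89 [113.  93.  66.] 412 301.0 201.0 [ 454.1 -116.1] [54.4 85.9] 10.7
scene 0.87 [111.  34.  32.] 373 281.0 178.0 [ 437.6 -218.2] [63.6 74.7] 77.0
scene 0.75 [123.  37.  35.] 284 326.0 175.0 [ 335.7 -145.9] [94.4 38.5] 36.0
```

View pics/l.png

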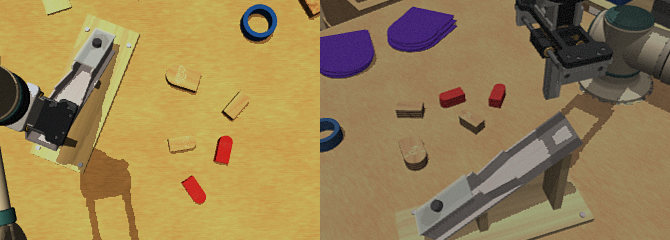

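The blank never left the table; it's still at about (0.443, −0.126) with yaw unchanged. The fingers had probably only just touched it. I'll go back, open, and grip lower and for longer.

```bash
python3 -m inch '[-0.01,-0.05,0,0,0,0.15,0.5, -0.02,-0.1,0,0,0,0.3,1, -0.035,-0.15,0,0,0,0.45,1, -0.05,-0.2,0,0,0,0.6,1, -0.06,-0.25,0.03,0,0,0.75,1, -0.07,-0.281,0.06,0,0,0.9,1, -0.07,-0.281,0.1,0,0,1.002,1, -0.07,-0.281,0.14,0,0,1.002,1, -0.07,-0.281,0.18,0,0,1.002,1, -0.07,-0.281,0.2,0,0,1.002,1, -0.07,-0.281,0.2,0,0,1.002,1, -0.07,-0.281,0.2,0,0,1.002,1]'
python3 - <<'E'
from h import *
s=manip.read_state();d=get_image('wrist')
T=np.eye(4);T[:3,:3]=q2R(s['eef_rot']);T[:3,3]=s['eef_pos'];print(s['eef_pos'].round(4))
cv2.imwrite('pics/w3.png',d['image'][:,:,::-1])
E
```

```text
clock: 7.25
eef_pos: [0.4438, -0.1253, 0.0907]
eef_rot: [0.0, 0.639, 0.769, -0.0]
contact_force: [0.4, 0.1, 1.2]
gripper_width: 0.979
[ 0.4438 -0.1253  0.0907]
```

View pics/w3.png

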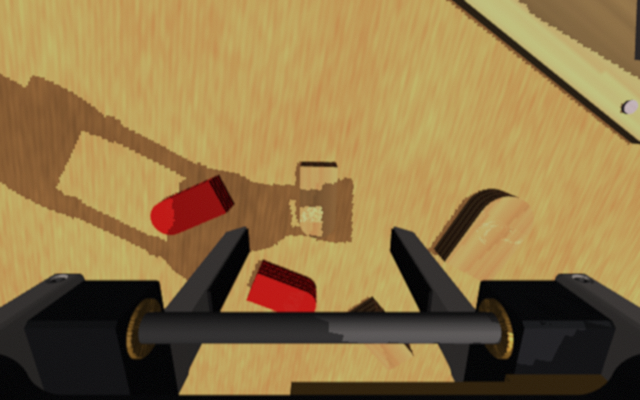

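The blank is centred at columns 300–337 with its square edge at row 164, still aligned. Descending to TCP z = 3 mm and closing for longer.

```bash
python3 -m inch '[0,0,0.04,0,0,0,1, 0,0,0.07,0,0,0,1, 0,0,0.088,0,0,0,1, 0,0,0.088,0,0,0,0, 0,0,0.088,0,0,0,0, 0,0,0.088,0,0,0,0, 0,0,0.088,0,0,0,0, 0,0,0.088,0,0,0,0, 0,0,0.088,0,0,0,0, 0,0,0.088,0,0,0,0, 0,0,0.088,0,0,0,0, 0,0,0.088,0,0,0,0, 0,0,0.088,0,0,0,0, 0,0,0.088,0,0,0,0, 0,0,0.088,0,0,0,0]'; python3 -m inch '[0,0,-0.005,0,0,0,0, 0,0,-0.01,0,0,0,0, 0,0,-0.02,0,0,0,0, 0,0,-0.03,0,0,0,0]'
```

```text
clock: 8.8
eef_pos: [0.4445, -0.1257, 0.0034]
eef_rot: [0.001, 0.639, 0.769, 0.0]
contact_force: [-1.7, 1.7, 2.1]
gripper_width: 0.341
clock: 9.2
eef_pos: [0.4447, -0.1257, 0.0343]
eef_rot: [0.001, 0.639, 0.769, 0.0]
contact_force: [0.4, -0.6, 0.0]
gripper_width: 0.343
```

```bash
python3 -m inch '[0,0,-0.03,0,0,0,0, 0,0,-0.07,0,0,0,0, 0,0,-0.11,0,0,0,0, 0,0,-0.15,0,0,0,0, 0,0,-0.2,0,0,0,0, 0,0,-0.23,0,0,0,0, 0,0,-0.255,0,0,0,0, 0,0,-0.255,0,0,0,0]'
python3 - <<'E'
from h import *
o=[get_image(c)['image'] for c in ('scene','wrist')]
cv2.imwrite('pics/g.png',np.hstack([o[0][0:300,180:500],o[1][100:400,160:480]])[:,:,::-1])
E
```

```text
clock: 10.0
eef_pos: [0.4458, -0.1261, 0.2937]
eef_rot: [0.006, 0.639, 0.769, 0.001]
contact_force: [0.5, 0.1, -1.5]
gripper_width: 0.341
```

View pics/g.png

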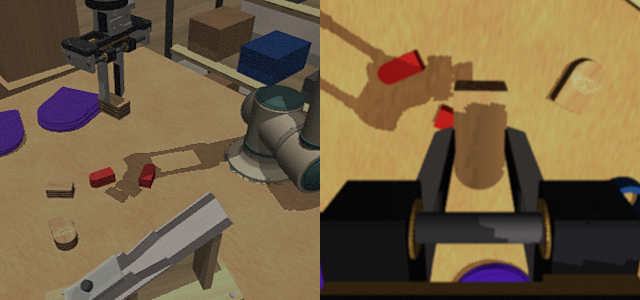

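The blank is firmly held, straight, with its round end at tool −x. Carrying it to the mouth at a moderate pace.

```bash
python3 -m inch '[0.02,0.006,0,0,0,-0.07,0, 0.05,0.015,0,0,0,-0.18,0, 0.08,0.026,0,0,0,-0.3,0, 0.11,0.036,0,0,0,-0.41,0, 0.14,0.046,0,0,0,-0.52,0, 0.17,0.055,0,0,0,-0.63,0, 0.2,0.065,0,0,0,-0.74,0, 0.23,0.075,0,0,0,-0.85,0, 0.255,0.083,0,0,0,-0.95,0, 0.27,0.088,0,0,0,-1.002,0, 0.276,0.09,0,0,0,-1.002,0, 0.276,0.09,0,0,0,-1.002,0, 0.276,0.09,0,0,0,-1.002,0]'
python3 - <<'E'
from h import *
s=manip.read_state();T=q2R(s['eef_rot']);e=s['eef_pos'];print(e.round(4),T.round(3).tolist(),s['gripper_width'])
o=[]
for c in ('scene','top'):
  d=get_image(c);o.append(d['image'].copy());print(c,[np.round(r['point'],3) for r in place_of(c,'chute_mouth')],[np.round(r['point'],3) for r in place_of(c,'tongue_mid')])
a=cv2.resize(o[0][100:350,220:440],None,fx=2,fy=2);b=cv2.resize(o[1][70:240,180:340],None,fx=2,fy=2);b=cv2.copyMakeBorder(b,0,160,0,0,0)
cv2.imwrite('pics/m.png',np.hstack([a,b])[:,:,::-1])
E
```

```text
clock: 11.4
eef_pos: [0.4811, 0.1619, 0.2883]
eef_rot: [0.001, 0.192, 0.981, -0.001]
contact_force: [0.5, 0.6, -1.3]
gripper_width: 0.341
[0.4811 0.1619 0.2883] [[-0.927, 0.376, 0.001], [0.376, 0.927, -0.003], [-0.002, -0.002, -1.0]] 0.34061154604951877
scene [] [array([ 0.322, -0.16 ,  0.012]), array([0.483, 0.162, 0.301]), array([ 0.427, -0.234,  0.016])]
top [array([0.498, 0.156, 0.182])] [array([ 0.428, -0.238,  0.016]), array([ 0.322, -0.154,  0.013])]
```

View pics/m.png

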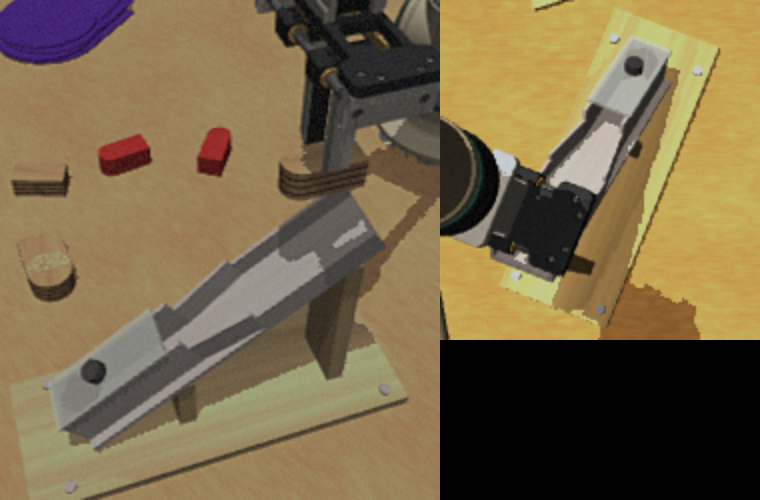

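The blank is above the mouth with its round end downhill, within about 1 mm across. Lowering 55 mm and releasing, then rising.

```bash
python3 -m inch '[-0.003,0,0.02,0,0,0,0, -0.003,0,0.04,0,0,0,0, -0.003,0,0.055,0,0,0,0, -0.003,0,0.055,0,0,0,0, -0.003,0,0.055,0,0,0,0]' && python3 -m inch '[0,0,0,0,0,0,1, 0,0,0,0,0,0,1, 0,0,0,0,0,0,1, 0,0,0,0,0,0,1, 0,0,0,0,0,0,1, 0,0,0,0,0,0,1, 0,0,-0.04,0,0,0,1, 0,0,-0.08,0,0,0,1, 0,0,-0.1,0,0,0,1, 0,0,-0.1,0,0,0,1, 0,0,-0.1,0,0,0,1, 0,0,-0.1,0,0,0,1, 0,0,-0.1,0,0,0,1, 0,0,-0.1,0,0,0,1]'
python3 - <<'E'
from h import *
o=[];M=np.array([.494,.158,.18]);y=np.radians(-22)
seat=M+np.array([.187*np.cos(y),.187*np.sin(y),-.113]);print('expected seat',seat.round(3))
for c in ('scene','top'):
  d=get_image(c);o.append(d['image'].copy());print(c,[(np.round(r['point'],3),round(r['score'],2)) for r in place_of(c,'tongue_mid')])
a=cv2.resize(o[0][100:350,220:440],None,fx=2,fy=2);b=cv2.resize(o[1][70:240,180:340],None,fx=2,fy=2);b=cv2.copyMakeBorder(b,0,160,0,0,0)
cv2.imwrite('pics/n.png',np.hstack([a,b])[:,:,::-1])
E
```

```text
clock: 12.2
eef_pos: [0.4848, 0.1607, 0.2346]
eef_rot: [0.002, 0.192, 0.981, -0.001]
contact_force: [0.3, 0.0, -0.7]
gripper_width: 0.338
clock: 13.6
eef_pos: [0.4839, 0.1607, 0.3334]
eef_rot: [0.001, 0.192, 0.981, -0.001]
contact_force: [-0.2, 0.2, 0.6]
gripper_width: 0.999
expected seat [0.667 0.088 0.067]
scene [(array([ 0.322, -0.163,  0.015]), 0.81), (array([ 0.43 , -0.237,  0.016]), 0.77)]
top [(array([ 0.426, -0.235,  0.018]), 0.57), (array([ 0.322, -0.155,  0.013]), 0.57)]
```

View pics/n.png

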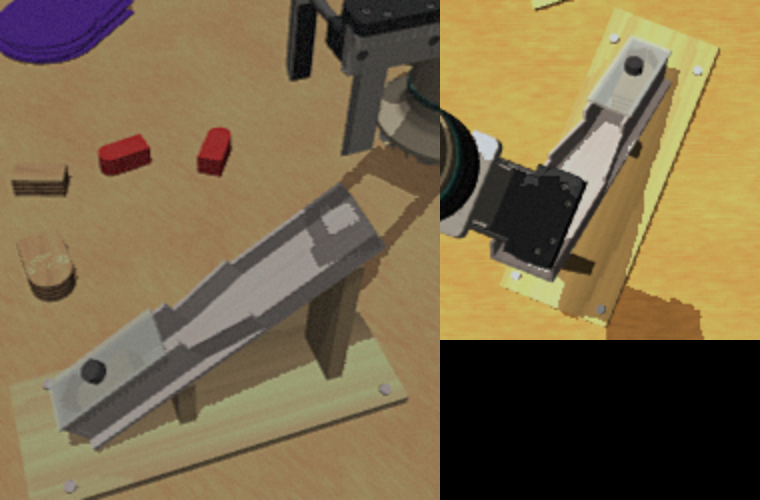

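The mouth and channel are empty, and there's no blank on the table near the chute. I've used all 12 views, so I'll check numerically what lies under the guard, before versus after.

Run:
```python
from h import *
M=np.array([.494,.158,.18]);y=np.radians(-22);X=np.array([np.cos(y),np.sin(y),0]);Y=np.array([-X[1],X[0],0])
s=manip.read_state();print(s['clock'])
for c in ('scene','top'):
  d=get_image(c);im=d['image'].astype(float);b=cv2.imread(f'pics/{c}0.png')[:,:,::-1].astype(float)
  f=lambda a,p:a[p[1]-1:p[1]+2,p[0]-1:p[0]+2].mean((0,1)).round().astype(int).tolist()
  for x in range(90,231,10):
    # point on the blank's top at slope position x, and on the chute floor
    P=M+X*x/1000+[0,0,-.0007*x]+np.array([0,0,.036])
    r=[]
    for w in (.010,-.010):
      p=proj(d,P+Y*w).round().astype(int); r+=[p.tolist(),f(b,p),f(im,p)]
    print(c,x,*r)
  df=np.abs(im-b).sum(2)>60; n,l,st,ce=cv2.connectedComponentsWithStats(df.astype(np.uint8))
  print([(st[i].tolist()) for i in range(1,n) if st[i,4]>25])
  for q in ('tongue_mid','wide_mid','square_mid'):
    print(q,[(round(r['score'],2),np.round(r['point'],3).tolist()) for r in boxes_of(c,q)])
```

```text
13.8
scene 90 [325, 257] [147, 139, 133] [154, 146, 140] [321, 249] [84, 80, 76] [87, 83, 80]
scene 100 [320, 261] [148, 140, 134] [154, 145, 139] [317, 253] [84, 79, 76] [86, 81, 79]
scene 110 [315, 264] [148, 140, 134] [155, 146, 140] [312, 256] [83, 79, 76] [87, 83, 79]
scene 120 [310, 268] [148, 139, 134] [154, 146, 140] [307, 260] [78, 74, 71] [83, 78, 75]
scene 130 [305, 271] [149, 142, 136] [157, 149, 143] [302, 263] [80, 75, 71] [82, 77, 75]
scene 140 [300, 275] [134, 135, 128] [139, 140, 133] [297, 267] [127, 128, 123] [132, 134, 127]
scene 150 [295, 278] [134, 135, 128] [140, 141, 134] [292, 270] [127, 128, 122] [132, 133, 127]
scene 160 [290, 282] [133, 135, 128] [130, 128, 121] [288, 274] [125, 127, 121] [132, 133, 127]
scene 170 [286, 285] [133, 135, 128] [137, 136, 125] [283, 277] [126, 127, 121] [132, 131, 121]
scene 180 [281, 289] [135, 136, 129] [139, 137, 127] [278, 280] [125, 127, 121] [136, 134, 122]
scene 190 [276, 292] [134, 135, 129] [139, 137, 126] [274, 284] [124, 126, 120] [133, 131, 120]
scene 200 [271, 296] [134, 136, 128] [139, 137, 126] [269, 287] [40, 3
[... 1746 characters left out ...]
 147] [177, 172, 154]
top 210 [276, 104] [42, 40, 39] [46, 45, 44] [284, 106] [137, 136, 126] [178, 173, 155]
top 220 [278, 101] [55, 52, 52] [62, 59, 59] [285, 104] [137, 135, 125] [174, 170, 153]
top 230 [280, 98] [118, 116, 109] [134, 131, 122] [287, 101] [138, 135, 127] [155, 153, 142]
[[0, 29, 261, 371, 47122], [266, 101, 23, 16, 76], [251, 137, 14, 16, 52], [347, 198, 30, 16, 138], [203, 213, 437, 187, 28581], [100, 247, 25, 18, 119], [83, 256, 16, 18, 67], [59, 273, 19, 11, 56], [0, 304, 8, 12, 27], [591, 372, 49, 28, 1170]]
tongue_mid [(0.94, [0.425, -0.231, 0.032]), (0.85, [0.321, -0.156, 0.029]), (0.67, [0.617, -0.134, 0.034])]
wide_mid [(0.9, [0.612, -0.132, 0.033])]
square_mid []
```

A wood tint now shows through the guard from x ≈ 157 to 225 mm in both cameras, and it wasn't there before. The top face of a seated blank should span about 167–224 mm, so this matches. The wide and square blanks haven't moved, and the arm is clear.

```bash
python3 -c "
from plant import manip
print(manip.hand_in())"
```

```text
the job is handed in; nothing more can be done
None
```

I fed the plain plywood blank with one round end into the chute, round end downhill, and handed the job in at about 14 s. My last checks say it is home in the V stop.

- **Grasp:** The first grasp failed: the fingers shut empty and the blank stayed on the table where it was. The second grasp, lower and held longer, worked. I lowered the blank level over the mouth, let it go, and raised the gripper clear.
- **Seating:** After the release the mouth and channel were empty. In both cameras a wood tint shows under the guard from about x = 157 to 225 mm, where a seated blank's top should span about 167–224 mm. I inferred this from pixel colours, because my picture views were used up. The networks did not detect the blank under the guard.
- **Round end first:** I saw this before the release, not after.
- **Wrong blanks:** In the scene camera, the wide and square ones are where they were at the start. The top camera missed the square one in the last check and also gave a false "tongue" reading on the wide one.
- **Force:** The largest contact-force reading at the end of a move was about 3 N.

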